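# Snap the cover onto the specimen carrier and keep it pressed

### The job

Close the specimen carrier: pick up the loose cover by its grip bar, lay it level in the carrier's mouth so that both ends lie on the two spring clips, then press it straight down until both clips snap over it and it lands on the rubber seal. Finish holding it there: the program ends with the fingers still pressing the snapped cover firmly down on the seal (about 8 N, clearly more than a light touch). Leave the bottle, the jar and the cardboard box on the bench undisturbed.

Things in the scene. Friction and masses are not known exactly. Their poses are not given: they have to be found in the camera images.
- cover: The loose cover, white plastic, 130 g: a flat plate 110 mm (its x) by 80 mm (its y), 4 mm thick, with an upright grip bar on top, 70 mm along x, 18 mm wide along y and 34 mm high (top of the bar 38 mm above the underside). Origin: centre of the plate's underside; z up. It starts lying flat on the bench, bar up. The same when turned half round.
- carrier: Grey open-topped tub with vials inside, 126 mm along its x by 100 mm along its y, bolted down by low feet at its ends (to x = +-86 mm). Origin: centre of its underside on the bench; z up. Side walls along x (inner faces at y = +-43.5 mm) rise to 87 mm, then flare outwards to 101 mm; they guide the cover, whose long side goes along the carrier's x. End walls 68 mm high. Vials below 57 mm.
- seal: The sprung black rubber seal frame inside the carrier, 108 by 78 mm. Origin: the same point as the carrier's origin when unloaded (the seal's top surface is 68.7 mm above it); it gives way downwards by 2.5 N per mm, at most 5 mm, then it is solid. A snapped cover that nobody presses loads it with only 1 to 4 N.
- reagent: Bystander: brown glass bottle with a black cap and a pale label, 56 mm diameter, 95 mm high, standing. Origin: centre of its underside.
- jar: Bystander: pale glass jar with a white lid, 60 mm diameter, 70 mm high, standing. Origin: centre of its underside.
- slides: Bystander: small cardboard box, 80 by 55 by 35 mm. Origin: centre of its underside.
- nose_a (a point): Centre of the round steel nose (16 mm diameter, 44 mm long along the carrier's y) of the spring clip at the carrier's +x end, 78 mm above the bench, 60.5 mm from the carrier's middle. The nose reaches 2.5 mm over the cover's end and slides outwards when the cover is pushed past it.
- nose_b (a point): Centre of the round steel nose (16 mm diameter, 44 mm long along the carrier's y) of the spring clip at the carrier's -x end, 78 mm above the bench, 60.5 mm from the carrier's middle. The nose reaches 2.5 mm over the cover's end and slides outwards when the cover is pushed past it.
- mouth (a point): Middle of the carrier's mouth, 84 mm above the bench: where the middle of a cover's underside rests when laid on the two noses. Pushing it past them takes roughly 8 to 15 N, peaking 2 to 6 mm further down; then the force drops suddenly, some 12 mm down the clips even pull the cover in, and it lands on the seal with its underside about 68 mm above the bench. Axes as the carrier's.

How it is judged:
By the outcome, as a careful person would: the job done as asked, in the order asked, and still so for the second after the job is handed in, while the arm keeps its last pose, push and grip.
It also fails if it takes over 54 s, if anything falls off the work surface, if the arm or the gripper's body presses on something with over 40 N, if the wrist force passes 120 N, or if a joint passes its speed limit or range.

### The arm

A 7-joint arm with a two-finger parallel gripper is mounted at the origin on the work surface. World frame = base frame: x ahead of the robot, y to its left, z up, the work surface at z = 0. Lengths are in m, angles in rad, forces in N, time in s.
With the tool pointing down it reaches from about 0.425 to 0.875 m from the base axis. Payload 4.7 kg.
Tool frame: the origin (TCP) lies midway between the tips of the shut fingers; the grasp point (between the pads) lies 19 mm behind it; z points along the fingers, y is the line along which they close (so a half turn about z gives the same grasp; the last joint's range is limited). The gripper opens to 87 mm and grips with 3 to 60 N. Pads are 19 mm wide; open, the fingers measure 117 mm over their backs; the gripper's body (75 mm by 190 mm) begins 51 mm behind the grasp point.
Start: joints at [1.122, 0.321, -0.07, 1.45, 0.023, 1.371, -0.057], TCP at [0.29, -0.582, 0.223] pointing down, gripper open.
Joint ranges: [-2.86, 2.86], [-0.3, 2.09], [-1.38, 1.24], [0.06, 2.45], [-1.56, 4.7], [0.09, 2.05], [-2.69, 2.69]. Speed limits (rad/s): [2.57, 2.57, 3.14, 3.14, 3.14, 3.14, 3.14].

### API

Orientations are given as a rotation vector (axis times angle).
In Python, from bench import ctrl gives the robot as it stands. The module is installed in compiled form; this text tells all that it offers.
- The arm moves only by the shell command python3 -m handwheel 'ROWS' [FORCE]. ROWS is JSON, a list of rows, each a list of 7 numbers: the finger opening in m, from 0 to 0.087, then the shift along the tool's x, y, z in m, then the turn, a rotation vector about the tool's x, y, z in degrees. A call has 1 to 12 rows; each row shifts and turns the commanded pose from where the row before left it, along the tool's axes as they then stand; what a row does not reach is not made up. A row lasts 1/8 s, in which the tool goes at most 62.5 mm and 10.7 degrees, less where a joint would pass 70% of its speed; a pose out of reach is approached as far as the arm can. A call is refused whole if a number of a shift passes 0.0625 or a number of a turn 10.7, either way. A call with a gripper value outside its range is refused whole. The fingers move at their own pace and stop on an object; FORCE is the grip in N (left out, the last holds). Time passes only in rows, so rows that do not move let the fingers close. It gives the time, the measured TCP pose, the force, the opening and the grip force at its end, in the units of the state.
- ctrl.get_state(): the state, without advancing time (a new reading comes with each control period).
- ctrl.get_image(name): name is "scene" or "top" or "wrist"; returns (picture, depth): 420x560x3 uint8, blue, green, red; 420x560 float32, m along the optical axis (not along the pixel's ray), 0 where there is no reading.
- ctrl.camera_info(name): a dict with "intrinsics" (3x3 intrinsics, pixels), "D" ([k1, k2, p1, p2, k3] as OpenCV has them; the pictures are not rectified), "R" (3x3) and "t" (3): a world point X has camera coordinates R X + t. Camera axes: x right, y down, z forward; pixel columns grow to the right and rows downward; lengths in m; the calibration is good to about 2 mm. A picture is of the moment at which its call begins: read the wrist's pose just before it. camera_info takes no time and is no camera call; for the wrist camera it gives the pose at the moment of the call.
- ctrl.close_job(): hands the job in; it is judged then, once.
The state is a dict: "time": time; "joint_positions": joint angles; "qd": joint speeds; "joint_torque": joint torques, N m; "position": TCP position; "tool_rot": TCP orientation; "ft_force": force on the tool from outside, world axes, zero at the start; "torque": the same for the moment, N m; "grip_width": opening from 0.0 (shut) to 1.0 (fully open); "grip_force": force on a finger pad.
Only numpy, scipy, OpenCV 4.12 (cv2) and the standard library are available. Lean on these libraries where they do the work, as an engineer would, in place of code of your own. Each camera call takes 0.05 s, during which the arm holds its last target. There are 200 camera calls.

## Working session

There is one attempt and no reset: what is moved stays moved. The work goes in short steps, Python scripts to look and compute and a shell command to move; the robot and the scene stay as the last step left them, time stands still between calls to the robot, and variables do not carry over. Pictures are saved under pics/ and viewed, at most 10 in all, crops included, and the job is handed in when it is done.

```bash
ls; mkdir -p pics
python3 - <<'E'
from bench import ctrl
import cv2,numpy as np
s=ctrl.get_state()
for k,v in s.items(): print(k,np.round(v,4))
ims=[]
for n in("scene","top","wrist"):
    i=ctrl.camera_info(n); print(n,np.round(i["intrinsics"],1).tolist(),np.round(i["D"],3),np.round(i["R"],3).tolist(),np.round(i["t"],3))
    p,d=ctrl.get_image(n); cv2.imwrite(f"pics/{n}0.png",p); np.save(f"pics/{n}0.npy",d)
E
```

```text
pics
time 0.0
joint_positions [ 1.1221  0.3218 -0.0701  1.4516  0.0226  1.3708 -0.0569]
qd [-0.0001  0.0008 -0.0002 -0.0004  0.0002  0.0006 -0.0024]
joint_torque [ 4.00000e-04 -4.91286e+01 -4.03500e-01 -3.12525e+01 -6.40000e-02
  4.37000e-02  1.00000e-04]
position [ 0.2899 -0.5812  0.2215]
tool_rot [-3.0561e+00 -7.2010e-01  8.0000e-04]
ft_force [-0.3678 -0.1112  0.5286]
torque [-0.0046  0.0223 -0.0287]
grip_force 0.0
grip_width 1.0003
scene [[404.9, 0.0, 275.5], [0.0, 404.9, 209.6], [0.0, 0.0, 1.0]] [0.004 0.    0.    0.    0.   ] [[-0.156, 0.988, -0.011], [0.854, 0.13, -0.504], [-0.496, -0.088, -0.864]] [ 0.104 -0.479  1.097]
top [[391.4, 0.0, 279.5], [0.0, 391.4, 210.3], [0.0, 0.0, 1.0]] [-0.115  0.     0.     0.     0.   ] [[-0.007, -1.0, -0.015], [-0.986, 0.01, -0.169], [0.169, 0.013, -0.986]] [0.004 0.606 0.73 ]
wrist [[375.4, 0.0, 271.3], [0.0, 375.4, 216.0], [0.0, 0.0, 1.0]] [-0.043  0.     0.     0.     0.   ] [[0.447, -0.895, -0.003], [-0.853, -0.427, 0.301], [-0.271, -0.132, -0.954]] [-0.65  -0.037  0.394]
```

View pics/top0.png

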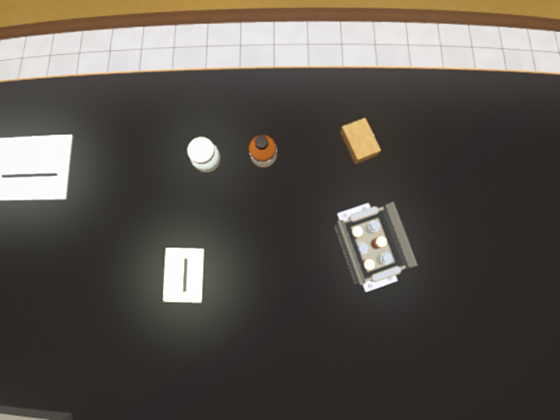

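View pics/scene0.png

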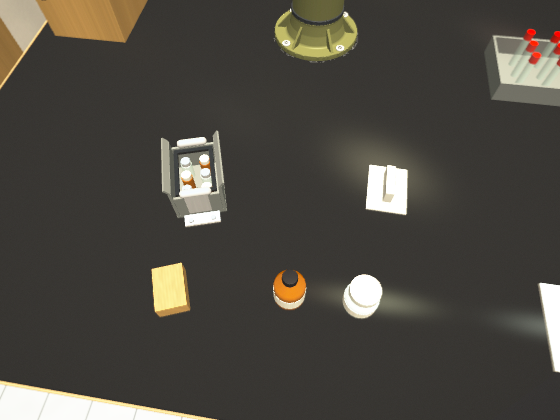

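The top view shows the cover at about (184,275) with its bar along image-vertical, and the carrier at (375,247), long axis tilted. The jar is at (203,153), the bottle at (263,150), the box at (360,140), and a white sheet that is not the cover at (30,167). The scene view shows the cover at (388,188) and the carrier at (195,180).

```bash
cat > h.py <<'E'
from bench import ctrl
import cv2,numpy as np
from scipy.spatial.transform import Rotation as Ro
def info(n):
    i=ctrl.camera_info(n); return [np.array(i[k],float) for k in("intrinsics","D","R","t")]
def rays(c,px):
    K,D,R,t=c; u=cv2.undistortPoints(np.array(px,float).reshape(-1,1,2),K,D)[:,0]
    d=np.c_[u,np.ones(len(u))]@R; return -R.T@t,d          # d has unit optical depth
def plane(c,px,z):
    o,d=rays(c,px); return o+d*((z-o[2])/d[:,2])[:,None]
def cloud(c,dep):
    v,u=np.mgrid[:dep.shape[0],:dep.shape[1]]; o,d=rays(c,np.c_[u.ravel(),v.ravel()])
    return (o+d*dep.reshape(-1,1)).reshape(*dep.shape,3)
def tri(c1,p1,c2,p2):
    o1,d1=rays(c1,[p1]);o2,d2=rays(c2,[p2]);A=np.c_[d1[0],-d2[0]]
    s=np.linalg.lstsq(A,o2-o1,rcond=None)[0];a=o1+s[0]*d1[0];b=o2+s[1]*d2[0]
    return (a+b)/2,np.linalg.norm(a-b)
def rect(P):
    (c),(s),a=cv2.minAreaRect((P[:,:2]*1000).astype(np.float32)); b=cv2.boxPoints((c,s,a))
    e=b[1]-b[0];f=b[2]-b[1]; e=e if np.hypot(*e)>np.hypot(*f) else f
    return np.round(c,1),np.round(sorted(s),1),round(np.degrees(np.arctan2(e[1],e[0]))%180,1)
E
python3 - <<'E'
from h import *
for n,cb,kb in(("top",(150,235,220,315),(325,195,425,300)),("scene",(355,155,420,220),(150,125,240,235))):
    c=info(n);im=cv2.imread(f"pics/{n}0.png");d=np.load(f"pics/{n}0.npy");W=cloud(c,d)
    g=im.min(2)
    m=np.zeros(g.shape,np.uint8);x0,y0,x1,y1=cb;m[y0:y1,x0:x1]=(g[y0:y1,x0:x1]>110)
    cs=max(cv2.findContours(m,0,1)[0],key=cv2.contourArea)[:,0]
    print(n,"cover outline on z=4",rect(plane(c,cs,.004)))
    w=W[y0:y1,x0:x1].reshape(-1,3)
    for lo,hi in((-.01,.01),(.025,.05)):
        q=w[(w[:,2]>lo)&(w[:,2]<hi)];
        if lo<0:
            q=W[(m>0)]; q=q[q[:,2]<.012]
        print(lo,len(q),rect(q),"z",np.percentile(q[:,2],[5,50,95]).round(4))
    x0,y0,x1,y1=kb;w=W[y0:y1,x0:x1].reshape(-1,3)
    print("carrier z hist",np.histogram(w[:,2],np.arange(-.01,.12,.01))[0])
    for lo,hi in((.085,.11),(.062,.095)):
        q=w[(w[:,2]>lo)&(w[:,2]<hi)];print(lo,hi,len(q),rect(q),"zmax",np.percentile(q[:,2],[50,98]).round(4))
    b=cv2.resize(im[y0-10:y1+10,x0-10:x1+10],None,fx=4.5,fy=4.5,interpolation=cv2.INTER_CUBIC)
    cv2.imwrite(f"pics/{n}_car.png",b);print(b.shape)
a=cv2.imread("pics/top_car.png");b=cv2.imread("pics/scene_car.png")
H=max(a.shape[0],b.shape[0]);f=lambda i:cv2.copyMakeBorder(i,0,H-i.shape[0],0,0,0)
o=np.hstack([f(a),f(b)]);print(o.shape);s=min(1,800/o.shape[1],600/o.shape[0]);cv2.imwrite("pics/cars.png",cv2.resize(o,None,fx=s,fy=s));print(s)
E
```

```text
top cover outline on z=4 (array([480.4, 202. ]), array([ 85.2, 114.8]), np.float32(178.8))
-0.01 1750 (array([480.4, 202.9]), array([ 86.3, 115.2]), np.float32(178.7)) z [0.0015 0.0053 0.0077]
0.025 383 (array([480.3, 201.5]), array([19. , 70.5]), np.float32(177.6)) z [0.029  0.0391 0.0415]
carrier z hist [ 888 5807  223   99  101  181  573  596  462  654  575  297]
0.085 0.11 1300 (array([ 535.7, -183.1]), array([114.1, 134.8]), np.float32(17.8)) zmax [0.0943 0.1032]
0.062 0.095 1936 (array([ 536.1, -183.1]), array([100.5, 136.4]), np.float32(16.8)) zmax [0.0746 0.0943]
(562, 540, 3)
scene cover outline on z=4 (array([477.5, 204. ]), array([ 82.4, 118.5]), np.float32(179.0))
-0.01 1472 (array([475.1, 205. ]), array([ 83.2, 123.1]), np.float32(178.7)) z [0.0014 0.0042 0.0065]
0.025 317 (array([479.5, 203.1]), array([18.8, 72.7]), np.float32(178.1)) z [0.0283 0.0379 0.04  ]
carrier z hist [3188 2661  157  213  305  407  579  872  250  597  544   87]
0.085 0.11 909 (array([ 537.3, -180.1]), array([112.4, 131.5]), np.float32(18.3)) zmax [0.094 0.101]
0.062 0.095 1883 (array([ 537. , -180.1]), array([103.4, 136.5]), np.float32(16.7)) zmax [0.0754 0.094 ]
(585, 495, 3)
(585, 1035, 3)
0.7729468599033816
```

View pics/cars.png

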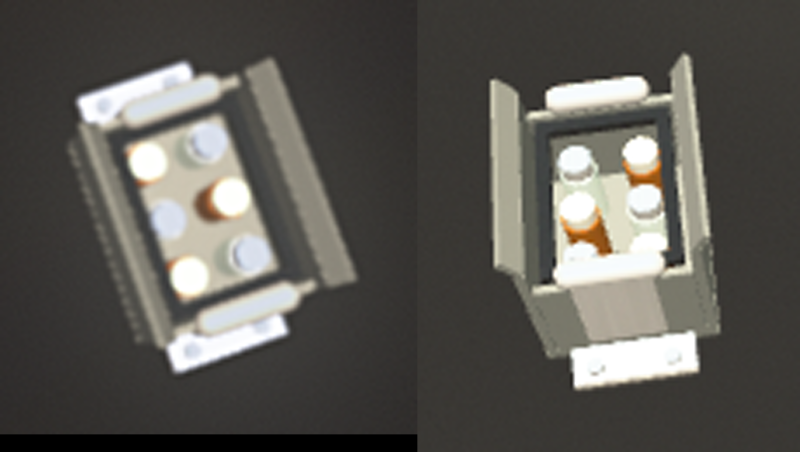

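```bash
python3 -m handwheel '[[0.087,0,0,-0.02,0,0,9.3],[0.087,0,0,-0.02,0,0,9.3],[0.087,0,0,-0.02,0,0,9.3],[0.087,0.032,-0.05,0,0,0,0],[0.087,0.032,-0.05,0,0,0,0],[0.087,0.032,-0.05,0,0,0,0],[0.087,0.032,-0.05,0,0,0,0],[0.087,0.032,-0.05,0,0,0,0],[0.087,0.032,-0.05,0,0,0,0],[0.087,0.032,-0.05,0,0,0,0],[0.087,0.032,-0.05,0,0,0,0]]' 20
python3 -m handwheel '[[0.087,0,0,0,0,0,0],[0.087,0,0,0,0,0,0]]'
python3 - <<'E'
from h import *
print(ctrl.get_state()["position"])
c=info("wrist");p,d=ctrl.get_image("wrist");cv2.imwrite("pics/w1.png",p);np.save("pics/w1.npy",d);np.save("pics/w1c.npy",np.array(c,dtype=object),allow_pickle=True)
W=cloud(c,d);w=W.reshape(-1,3);w=w[(abs(w[:,0]-.54)<.12)&(abs(w[:,1]+.18)<.12)&(w[:,2]>.02)]
for lo,hi in((.09,.11),(.062,.095)):
    q=w[(w[:,2]>lo)&(w[:,2]<hi)];print(lo,hi,len(q),rect(q),np.percentile(q[:,2],[50,98]).round(4))
E
```

```text
time: 1.52
position: [0.5564, -0.1863, 0.2824]
tool_rot: [3.141, -0.038, -0.0]
ft_force: [0.4, 0.4, -0.7]
grip_width: 0.996
grip_force: 0.0
time: 1.78
position: [0.5554, -0.1883, 0.2821]
tool_rot: [3.141, -0.038, -0.002]
ft_force: [0.1, -0.4, 0.6]
grip_width: 1.004
grip_force: 0.0
[ 0.55541609 -0.18830196  0.28213393]
0.09 0.11 3281 (array([ 536.5, -184.1]), array([113. , 125.8]), np.float32(18.2)) [0.0979 0.1024]
0.062 0.095 6734 (array([ 537.5, -184.6]), array([102.6, 135.2]), np.float32(18.2)) [0.0797 0.0943]
```

View pics/w1.png

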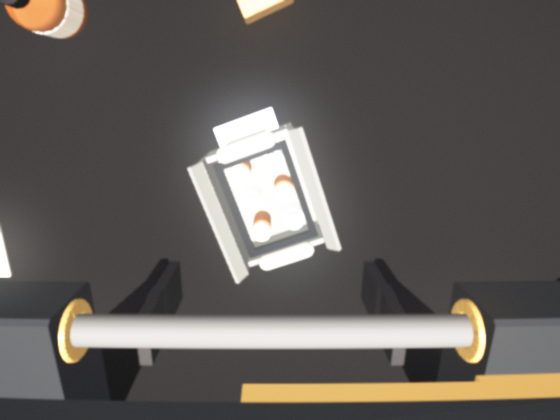

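The wrist picture shows the carrier centred near (265,195), with noses at about (247,148) and (287,257). All views agree with (0.537,-0.183) and an angle near 18°. Next I look at the cover.

```bash
python3 -m handwheel '[[0.087,-0.01,-0.0485,0,0,0,0],[0.087,-0.01,-0.0485,0,0,0,0],[0.087,-0.01,-0.0485,0,0,0,0],[0.087,-0.01,-0.0485,0,0,0,0],[0.087,-0.01,-0.0485,0,0,0,0],[0.087,-0.01,-0.0485,0,0,0,0],[0.087,-0.01,-0.0485,0.02,0,0,0],[0.087,-0.01,-0.0485,0.02,0,0,0],[0.087,0,0,0.02,0,0,0],[0.087,0,0,0,0,0,0],[0.087,0,0,0,0,0,0]]'
python3 - <<'E'
from h import *
c=info("wrist");p,d=ctrl.get_image("wrist");cv2.imwrite("pics/w2.png",p)
W=cloud(c,d);w=W.reshape(-1,3);w=w[(abs(w[:,0]-.48)<.08)&(abs(w[:,1]-.202)<.07)]
q=w[(w[:,2]>.033)&(w[:,2]<.043)];print("bar top",len(q),rect(q),np.median(q[:,2]))
m=((p.min(2)>110)&(abs(W[:,:,0]-.48)<.08)&(abs(W[:,:,1]-.202)<.07)&(W[:,:,2]<.045)).astype(np.uint8)
cs=max(cv2.findContours(m,0,1)[0],key=cv2.contourArea)[:,0];P=plane(c,cs,.004)
print("outline z4",rect(P)); q=W[m>0];q=q[q[:,2]<.01];print("plate",rect(q),np.median(q[:,2]))
E
```

```text
time: 3.2
position: [0.4862, 0.2002, 0.2233]
tool_rot: [3.141, -0.043, 0.002]
ft_force: [0.0, 1.0, 0.4]
grip_width: 0.995
grip_force: 0.0
bar top 1336 (array([481. , 200.1]), array([17.9, 69. ]), np.float32(178.8)) 0.039031705900048896
outline z4 (array([480.4, 202. ]), array([139.5, 159.4]), np.float32(179.8))
plate (array([480., 202.]), array([140., 160.]), np.float32(0.0)) 0.002033174710586838
```

View pics/w2.png

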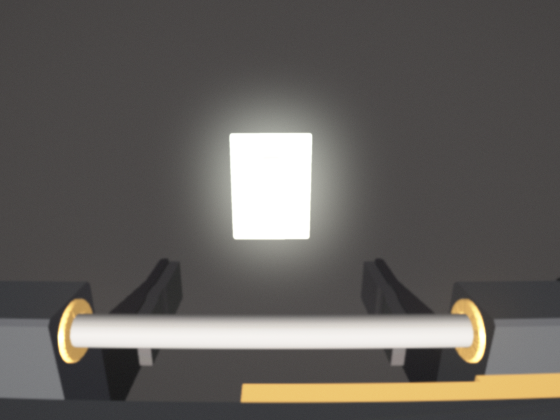

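The wrist picture shows the cover at (271,187), overexposed. Depth puts the top of the bar at (0.481,0.200), 39 mm up, which agrees with the top view. I descend onto it.

```bash
python3 -m handwheel '[[0.087,-0.005,0,0.05,0,0,0],[0.087,0,0,0.05,0,0,0],[0.087,0,0,0.05,0,0,0],[0.087,0,0,0.04,0,0,0],[0.087,0,0,0.015,0,0,0],[0.087,0,0,0.0,0,0,0],[0.087,0,0,0,0,0,0]]' 20
```

```text
time: 4.12
position: [0.4819, 0.2025, 0.0195]
tool_rot: [-3.14, 0.039, -0.005]
ft_force: [0.5, -0.5, 0.2]
grip_width: 0.999
grip_force: 0.0
```

```bash
python3 -m handwheel '[[0.087,-0.001,0.001,0.0125,0,0,0],[0.03,0,0,0,0,0,0],[0.01,0,0,0,0,0,0],[0.0,0,0,0,0,0,0],[0.0,0,0,0,0,0,0],[0.0,0,0,0,0,0,0],[0.0,0,0,0,0,0,0],[0.0,0,0,0,0,0,0]]' 40
python3 -m handwheel '[[0.0,0,0,0,0,0,0],[0.0,0,0,0,0,0,0]]' 40
```

```text
time: 5.12
position: [0.4792, 0.201, 0.005]
tool_rot: [3.141, -0.038, 0.0]
ft_force: [-0.1, 0.8, -0.5]
grip_width: 0.286
grip_force: 0.0
time: 5.38
position: [0.4791, 0.201, 0.005]
tool_rot: [3.141, -0.038, 0.0]
ft_force: [0.1, -0.1, 0.4]
grip_width: 0.199
grip_force: 40.0
```

```bash
python3 -m handwheel '[[0.0,0,0,-0.01,0,0,0],[0.0,0,0,-0.03,0,0,0],[0.0,0,0,-0.05,0,0,0],[0.0,0,0,-0.05,0,0,0],[0.0,0,0,-0.05,0,0,0],[0.0,0,0,0,0,0,0],[0.0,0,0,0,0,0,0]]' 40
python3 - <<'E'
from h import *
s=ctrl.get_state();print(s["position"],s["tool_rot"],s["ft_force"])
o=[]
for n in("wrist","scene"):
    c=info(n);p,d=ctrl.get_image(n);cv2.imwrite(f"pics/{n}3.png",p);np.save(f"pics/{n}3.npy",d)
    o.append(p if n=="wrist" else p)
u=cv2.projectPoints(np.array([s["position"]]),cv2.Rodrigues(c[2])[0],c[3],c[0],c[1])[0].ravel().astype(int);print(u)
b=cv2.resize(o[1][u[1]-75:u[1]+75,u[0]-75:u[0]+75],None,fx=2.8,fy=2.8)
out=np.hstack([o[0],b]);out=cv2.resize(out,None,fx=.8,fy=.8);cv2.imwrite("pics/held3.png",out);print(out.shape)
E
```

```text
time: 6.25
position: [0.4786, 0.2007, 0.1947]
tool_rot: [3.141, -0.038, -0.001]
ft_force: [-0.1, 1.0, -1.2]
grip_width: 0.207
grip_force: 40.0
[0.47860679 0.20071897 0.19466137] [ 3.14059477e+00 -3.77996012e-02 -7.85255668e-04] [-0.14751471  0.95713737 -1.19554781]
[410 124]
(336, 784, 3)
```

View pics/held3.png

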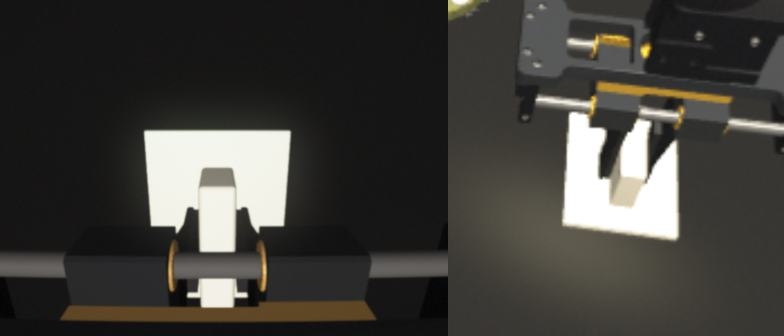

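The cover is held: in the wrist view (left) its front edge is near row 130, and in the scene view (right) the plate hangs level below the fingers. I measure it in the tool frame, and the carrier and noses from the first wrist picture.

Run:
```python
from h import *
s=ctrl.get_state();T=Ro.from_rotvec(s["tool_rot"]).as_matrix();p0=np.array(s["position"])
for n in("wrist","scene"):
    c=info(n);im=cv2.imread(f"pics/{n}3.png");W=cloud(c,np.load(f"pics/{n}3.npy"));t=(W-p0)@T*1000
    m=(im.min(2)>120)&(abs(t[...,0])<75)&(abs(t[...,1])<50)&(np.abs(t[...,2])<8)
    q=t[m];A=np.c_[q[:,:2],np.ones(len(q))];k=np.linalg.lstsq(A,q[:,2],rcond=None)[0]
    print(n,len(q),"slopes deg",np.degrees(k[:2]).round(2),"z at tcp",k[2].round(2))
    f=[np.percentile(q[q[:,0]>20][:,1],[1,99]).round(1)] ; print(" y",f," x front",np.percentile(q[abs(q[:,1])>15][:,0],[1,99,99.7]).round(1))
    # outline rays on plate-top plane (z world = p0z - k2)
    mm=m.astype(np.uint8);cs=max(cv2.findContours(mm,0,1)[0],key=cv2.contourArea)[:,0]
    P=(plane(c,cs,p0[2]-k[2]/1000)-p0)@T*1000
    fr=P[(P[:,0]>45)&(abs(P[:,1])<30)];print(" front edge x median",np.median(fr[:,0]).round(1),"slope deg",np.degrees(np.polyfit(fr[:,1],fr[:,0],1)[0]).round(2))
    for sg in(1,-1):
        e=P[(P[:,1]*sg>30)&(P[:,0]>15)&(P[:,0]<50)]; 
        if len(e)>3: print(" side",sg,np.median(e[:,1]).round(1),"slope",np.degrees(np.polyfit(e[:,0],e[:,1],1)[0]).round(2))
    b=t[(t[...,2]<-30)&(t[...,2]>-38)&(abs(t[...,1])<9)&(abs(t[...,0])<50)&(im.min(2)>60)]
    if len(b):print(" bar x",np.percentile(b[:,0],[1,99]).round(1),"y",np.percentile(b[:,1],[2,98]).round(1),len(b))
# carrier from wrist pic 1, plus top/scene
for n,c,dep,im in(("w1",list(np.load("pics/w1c.npy",allow_pickle=True)),"pics/w1.npy","pics/w1.png"),("top",info("top"),"pics/top0.npy","pics/top0.png"),("scene",info("scene"),"pics/scene0.npy","pics/scene0.png")):
    W=cloud([np.array(a,float) for a in c],np.load(dep));w=W.reshape(-1,3);im=cv2.imread(im).reshape(-1,3)
    th=np.radians(18);C=np.array([.537,-.183]);R2=np.array([[np.cos(th),np.sin(th)],[-np.sin(th),np.cos(th)]])
    l=(w[:,:2]-C)@R2.T*1000;z=w[:,2]*1000
    for sg in(1,-1):
        k=(abs(l[:,1])<18)&(z>78)&(z<92)&(l[:,0]*sg>48)&(l[:,0]*sg<75)
        print(n,"nose",sg,k.sum(),l[k].mean(0).round(1),np.percentile(l[k][:,0],[2,98]).round(1),"ztop",np.percentile(z[k],95).round(1))
    for sg in(1,-1):
        k=(z>97)&(z<106)&(abs(l[:,0])<66)&(l[:,1]*sg>38)&(l[:,1]*sg<65)
        print(n,"flare",sg,k.sum(),l[k].mean(0).round(1),"slope",np.degrees(np.polyfit(l[k][:,0],l[k][:,1],1)[0]).round(2),np.percentile(l[k][:,0],[1,99]).round(1))
```

```text
wrist 17000 slopes deg [0.08 0.06] z at tcp -0.26
 y [array([-38.4,  40.3])]  x front [-2.1 56.6 56.7]
 front edge x median 57.0 slope deg 0.02
 side 1 40.8 slope -0.03
 side -1 -38.9 slope -0.15
 bar x [-30.4  37. ] y [-7.6  8.6] 5145
scene 1625 slopes deg [0.09 0.07] z at tcp 0.33
 y [array([-41.2,  37.4])]  x front [-51.2  56.   56.4]
 front edge x median 58.1 slope deg 0.25
 side 1 37.6 slope -0.07
 side -1 -41.1 slope 0.84
 bar x [-16.8  36.3] y [-8.8  6.7] 239
w1 nose 1 632 [60.1 -0.1] [52.1 67.4] ztop 88.1
w1 nose -1 508 [-58.3  -0.1] [-66.9 -52.6] ztop 87.7
w1 flare 1 919 [ 2.2 51.4] slope 0.36 [-62.   60.9]
w1 flare -1 917 [  3.3 -53.8] slope 0.43 [-61.8  61.4]
top nose 1 153 [58.7  0.2] [51.4 66.6] ztop 88.4
top nose -1 164 [-60.8   0. ] [-68.6 -53.5] ztop 88.4
top flare 1 231 [-0.9 53.8] slope -0.33 [-62.   60.2]
top flare -1 280 [ -1.5 -51.3] slope 0.1 [-62.5  60.8]
scene nose 1 159 [62.5  0.2] [54.3 68.4] ztop 86.7
scene nose -1 124 [-58.1  -0.1] [-66.2 -52.4] ztop 86.5
scene flare 1 152 [ 1.8 56.1] slope 0.02 [-62.2  61.4]
scene flare -1 164 [  2.  -50.2] slope 0.31 [-61.8  62.1]
```

```bash
python3 -m handwheel '[[0.0,0.0082,0.0478,0,0,0,0],[0.0,0.0082,0.0478,0,0,0,0],[0.0,0.0082,0.0478,0,0,0,0],[0.0,0.0082,0.0478,0,0,0,0],[0.0,0.0082,0.0478,0,0,0,0],[0.0,0.0082,0.0478,0,0,0,0],[0.0,0.0082,0.0478,0,0,0,0],[0.0,0.0082,0.0478,0,0,0,0],[0.0,0,0,0.02,0,0,-9.8],[0.0,0,0,0.02,0,0,-9.8],[0.0,0,0,0,0,0,0],[0.0,0,0,0,0,0,0]]' 50
cat > st.py <<'E'
from h import *
P=[];V=[];F=[]
s=ctrl.get_state();p=np.array(s["position"]);T=Ro.from_rotvec(s["tool_rot"]).as_matrix()
yaw=np.degrees(np.arctan2(T[1,0],T[0,0]))
print("pos",(p*1000).round(1),"yaw",yaw.round(2),"tilt",np.degrees(T[:2,2]).round(2),"ft",np.round(s["ft_force"],1),"tq",np.round(s["torque"],2),"w",round(s["grip_width"],3),s["grip_force"],"t",s["time"])
g=np.array([.5351,-.1831,p[2]])
print("shift to goal, tool mm",(T.T@(g-p)*1000).round(1),"turn z",(yaw-18.2).round(2))
E
python3 st.py
```

```text
time: 7.85
position: [0.5354, -0.1827, 0.1549]
tool_rot: [-3.102, -0.493, 0.001]
ft_force: [0.6, -0.2, -0.9]
grip_width: 0.203
grip_force: 50.0
pos [ 535.4 -182.7  154.9] yaw 18.07 tilt [-0.03  0.01] ft [ 0.6 -0.2 -0.9] tq [ 0.01 -0.04 -0.02] w 0.203 49.999746680259705 t 7.85
shift to goal, tool mm [-0.5  0.3  0. ] turn z -0.13
```

```bash
python3 -m handwheel '[[0.0,-0.0005,0.0003,0.02,0,0,0],[0.0,0,0,0.02,0,0,0],[0.0,0,0,0.01,0,0,0],[0.0,0,0,0,0,0,0],[0.0,0,0,0,0,0,0]]' 50
python3 st.py
python3 - <<'E'
from h import *
s=ctrl.get_state();p0=np.array(s["position"])
o=[]
for n in("wrist","scene"):
    c=info(n);p,d=ctrl.get_image(n);cv2.imwrite(f"pics/{n}4.png",p);np.save(f"pics/{n}4.npy",d);o.append(p)
    W=cloud(c,d);th=np.radians(18.2);R2=np.array([[np.cos(th),np.sin(th)],[-np.sin(th),np.cos(th)]])
    l=(W[...,:2]-[.537,-.183])@R2.T*1000;z=W[...,2]*1000
    k=(abs(l[...,1])<18)&(z>78)&(z<92)&(l[...,0]>56)&(l[...,0]<75);print(n,"nose+ far edge",k.sum(),np.percentile(l[k][:,0],[2,98]) if k.any() else 0)
    k=(abs(l[...,1])<38)&(abs(l[...,1])>15)&(abs(z-p0[2]*1000)<4)&(l[...,0]>30)&(l[...,0]<70);print(n,"cover front",k.sum(),np.percentile(l[k][:,0],[99,99.7]) if k.any() else 0)
    for sg in(1,-1):
        k=(z>97)&(z<106)&(abs(l[...,0])<66)&(l[...,1]*sg>45)&(l[...,1]*sg<65); print(n,"flare",sg,k.sum(),l[k].mean(0) if k.any() else 0)
    k=(abs(l[...,1])<44)&(abs(z-p0[2]*1000)<4)&(l[...,0]>20)&(l[...,0]<52);print(n,"cover y",np.percentile(l[k][:,1],[1,99]) if k.any() else 0)
u=cv2.projectPoints(p0[None],cv2.Rodrigues(c[2])[0],c[3],c[0],c[1])[0].ravel().astype(int)
b=cv2.resize(o[1][u[1]-75:u[1]+75,u[0]-75:u[0]+75],None,fx=2.8,fy=2.8)
cv2.imwrite("pics/over4.png",cv2.resize(np.hstack([o[0],b]),None,fx=.8,fy=.8))
E
```

```text
time: 8.48
position: [0.5358, -0.1834, 0.1061]
tool_rot: [3.101, 0.497, 0.002]
ft_force: [0.5, 0.0, -1.3]
grip_width: 0.201
grip_force: 50.0
pos [ 535.8 -183.4  106.1] yaw 18.2 tilt [ 0.09 -0.04] ft [ 0.5  0.  -1.3] tq [ 0.   -0.   -0.01] w 0.201 49.99975246377289 t 8.475
shift to goal, tool mm [-0.6 -0.5 -0. ] turn z -0.0
wrist nose+ far edge 1902 [56.13181969 67.53817167]
wrist cover front 5712 [55.06404244 55.13455088]
wrist flare 1 2154 [30.56639702 51.36636594]
wrist flare -1 2111 [ 30.79379819 -53.23736141]
wrist cover y [-40.67318533  38.08400598]
scene nose+ far edge 141 [56.31322094 67.9659679 ]
scene cover front 298 [55.24892453 55.61005562]
scene flare 1 146 [ 8.54827137 55.93895286]
scene flare -1 119 [ 15.12619949 -50.27226951]
scene cover y [-36.25197927  41.68042233]
```

View pics/over4.png

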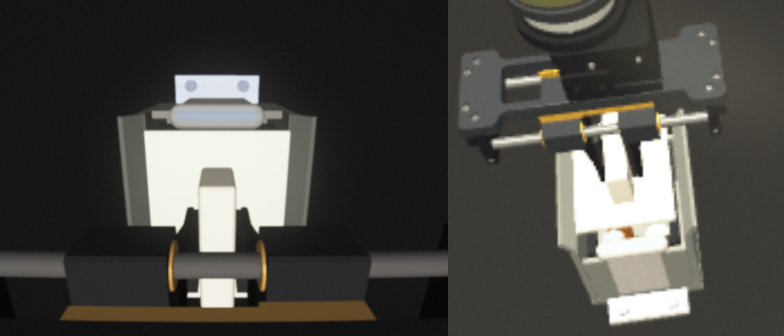

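The wrist view shows the plate front edge at row 130, square to the nose at (217,117) and centred between the flares. The scene view shows the plate between both side walls. I lower onto the noses.

```bash
python3 -m handwheel '[[0.0,-0.0006,0,0.005,0,0,0],[0.0,0,0,0.005,0,0,0],[0.0,0,0,0.003,0,0,0],[0.0,0,0,0.001,0,0,0],[0.0,0,0,0,0,0,0],[0.0,0,0,0,0,0,0]]' 60
python3 st.py
python3 -m handwheel '[[0.0,0,0,0.002,0,0,0],[0.0,0,0,0,0,0,0],[0.0,0,0,0,0,0,0]]' 60
python3 st.py
```

```text
time: 9.32
position: [0.5346, -0.1835, 0.0912]
tool_rot: [3.102, 0.497, 0.0]
ft_force: [-0.3, -0.4, -0.9]
grip_width: 0.199
grip_force: 60.0
pos [ 534.6 -183.5   91.2] yaw 18.22 tilt [ 0.01 -0.01] ft [-0.3 -0.4 -0.9] tq [-0.04  0.01 -0.02] w 0.199 59.999687019735575 t 9.325
shift to goal, tool mm [ 0.6 -0.3  0. ] turn z 0.02
time: 9.7
position: [0.5346, -0.1835, 0.0891]
tool_rot: [3.102, 0.497, 0.0]
ft_force: [0.2, -0.9, -1.3]
grip_width: 0.201
grip_force: 60.0
pos [ 534.6 -183.5   89.1] yaw 18.22 tilt [ 0.02 -0.01] ft [ 0.2 -0.9 -1.3] tq [-0.01 -0.07  0.03] w 0.201 59.99963141977787 t 9.7
shift to goal, tool mm [ 0.6 -0.3  0. ] turn z 0.02
```

```bash
python3 -m handwheel '[[0.0,0.0004,0,0.001,0,0,0],[0.0,0,0,0,0,0,0],[0.0,0,0,0,0,0,0]]' 60
python3 st.py
python3 -m handwheel '[[0.0,0,0,0.001,0,0,0],[0.0,0,0,0,0,0,0],[0.0,0,0,0,0,0,0]]' 60
python3 st.py
```

```text
time: 10.07
position: [0.5351, -0.1834, 0.0884]
tool_rot: [3.102, 0.497, 0.001]
ft_force: [-1.3, 0.2, 2.6]
grip_width: 0.208
grip_force: 60.0
pos [ 535.1 -183.4   88.4] yaw 18.21 tilt [ 0.03 -0.02] ft [-1.3  0.2  2.6] tq [ 0.07  0.11 -0.04] w 0.208 59.99972118996084 t 10.075
shift to goal, tool mm [ 0.1 -0.3 -0. ] turn z 0.01
time: 10.45
position: [0.5355, -0.1834, 0.088]
tool_rot: [3.101, 0.497, 0.002]
ft_force: [-1.7, -0.1, 5.4]
grip_width: 0.203
grip_force: 60.0
pos [ 535.5 -183.4   88. ] yaw 18.22 tilt [ 0.08 -0.03] ft [-1.7 -0.1  5.4] tq [ 0.15  0.13 -0.05] w 0.203 59.999982342123985 t 10.45
shift to goal, tool mm [-0.3 -0.4 -0. ] turn z 0.02
```

```bash
python3 -m handwheel '[[0.0,0,0,0.001,0,0,0],[0.0,0,0,0,0,0,0],[0.0,0,0,0,0,0,0]]' 60 >/dev/null
python3 st.py
python3 -m handwheel '[[0.0,0,0,0.001,0,0,0],[0.0,0,0,0,0,0,0],[0.0,0,0,0,0,0,0]]' 60 >/dev/null
python3 st.py
python3 - <<'E'
from h import *
s=ctrl.get_state();T=Ro.from_rotvec(s["tool_rot"]).as_matrix();p0=np.array(s["position"])
c=info("wrist");im,d=ctrl.get_image("wrist");cv2.imwrite("pics/w5.png",im);W=cloud(c,d);t=(W-p0)@T*1000
m=(im.min(2)>120)&(t[...,0]>18)&(t[...,0]<54)&(abs(t[...,1])<37)&(np.abs(t[...,2])<8)&((abs(t[...,1])>14)|(t[...,0]>42))
q=t[m];k=np.linalg.lstsq(np.c_[q[:,:2],np.ones(len(q))],q[:,2],rcond=None)[0]
print(len(q),"cover tilt in tool deg",np.degrees(k[:2]).round(2),"z",k[2].round(2))
E
```

```text
pos [ 535.8 -183.4   87.6] yaw 18.22 tilt [ 0.12 -0.04] ft [-2.   0.4  8.4] tq [0.33 0.2  0.05] w 0.201 60.00067208893597 t 10.825
shift to goal, tool mm [-0.6 -0.5 -0. ] turn z 0.02
pos [ 536.1 -183.4   87.1] yaw 18.22 tilt [ 0.14 -0.05] ft [-3.4  1.  10.4] tq [0.41 0.35 0.08] w 0.203 60.0013389531523 t 11.2
shift to goal, tool mm [-0.8 -0.6 -0. ] turn z 0.02
9355 cover tilt in tool deg [-0.65  0.1 ] z -0.07
```

The front (+x) end stands about 0.8° high and the arm has sagged forward by about 1 mm. I correct both before pressing on.

```bash
cat > tilt.py <<'E'
from h import *
s=ctrl.get_state();T=Ro.from_rotvec(s["tool_rot"]).as_matrix();p0=np.array(s["position"])
c=info("wrist");im,d=ctrl.get_image("wrist");W=cloud(c,d);t=(W-p0)@T*1000
m=(im.min(2)>120)&(t[...,0]>18)&(t[...,0]<54)&(abs(t[...,1])<37)&(np.abs(t[...,2])<8)&((abs(t[...,1])>14)|(t[...,0]>42))
q=W[m]*1000;x=T[:,0].copy();x[2]=0;x/=np.linalg.norm(x);y=np.cross(x,[0,0,1.]);r=q-p0*1000
k=np.linalg.lstsq(np.c_[r@x,r@y,np.ones(len(q))],r[:,2],rcond=None)[0]
print(len(q),"cover world tilt deg: front up, +tool-y up",np.degrees(k[:2]).round(2),"top z below middle",(k[2]+p0[2]*1000).round(2))
E
python3 -m handwheel '[[0.0,-0.001,0,0,0,-0.8,0],[0.0,0,0,0,0,0,0],[0.0,0,0,0,0,0,0]]' 60 >/dev/null
python3 st.py;python3 tilt.py
```

```text
pos [ 535.2 -183.9   86.8] yaw 18.21 tilt [-0.61 -0.3 ] ft [-2.4  0.7  8.9] tq [0.19 0.16 0.  ] w 0.197 60.000046184286475 t 11.625
shift to goal, tool mm [ 0.1 -0.8 -0. ] turn z 0.01
9363 cover world tilt deg: front up, +tool-y up [-0.32 -0.03] top z below middle 86.89
```

```bash
for i in 1; do :; done
python3 -m handwheel '[[0.0,-0.0003,-0.0003,0.001,0,0,0],[0.0,0,0,0,0,0,0],[0.0,0,0,0,0,0,0]]' 60 >/dev/null; python3 st.py
python3 -m handwheel '[[0.0,-0.0003,0,0.001,0,0,0],[0.0,0,0,0,0,0,0],[0.0,0,0,0,0,0,0]]' 60 >/dev/null; python3 st.py; python3 tilt.py
```

```text
pos [ 535.1 -184.    86.3] yaw 18.21 tilt [-0.57 -0.34] ft [-0.8  0.2 10.3] tq [ 0.06  0.42 -0.03] w 0.201 60.00033678486943 t 12.05
shift to goal, tool mm [ 0.3 -0.8 -0. ] turn z 0.01
pos [ 535.1 -184.    85.5] yaw 18.22 tilt [-0.53 -0.35] ft [-1.1  0.5 10.7] tq [0.08 0.34 0.03] w 0.207 60.000507021322846 t 12.425
shift to goal, tool mm [ 0.3 -0.9 -0. ] turn z 0.02
9342 cover world tilt deg: front up, +tool-y up [-0.61  0.04] top z below middle 85.65
```

```bash
python3 -m handwheel '[[0.0,-0.0002,-0.0004,0.001,0,0.4,0],[0.0,0,0,0,0,0,0],[0.0,0,0,0,0,0,0]]' 60 >/dev/null; python3 st.py
python3 -m handwheel '[[0.0,-0.0002,0,0.001,0,0,0],[0.0,0,0,0,0,0,0],[0.0,0,0,0,0,0,0]]' 60 >/dev/null; python3 st.py; python3 tilt.py
```

```text
pos [ 535.2 -184.    84.6] yaw 18.21 tilt [-0.09 -0.24] ft [-0.5 -0.3  9.9] tq [ 0.01  0.01 -0.06] w 0.203 59.99988924711943 t 12.85
shift to goal, tool mm [ 0.2 -0.9 -0. ] turn z 0.01
pos [ 535.1 -184.    83.2] yaw 18.21 tilt [-0.09 -0.23] ft [ 0.7 -0.   7.7] tq [ 0.01 -0.21 -0.04] w 0.204 60.000072391703725 t 13.225
shift to goal, tool mm [ 0.3 -0.9 -0. ] turn z 0.01
9368 cover world tilt deg: front up, +tool-y up [-0.07  0.12] top z below middle 83.35
```

```bash
python3 -m handwheel '[[0.0,0,0,0.0015,0,0,0],[0.0,0,0,0.0015,0,0,0],[0.0,0,0,0,0,0,0],[0.0,0,0,0,0,0,0]]' 60 >/dev/null; python3 st.py
python3 -m handwheel '[[0.0,0,0,0.0015,0,0,0],[0.0,0,0,0.0015,0,0,0],[0.0,0,0,0,0,0,0],[0.0,0,0,0,0,0,0]]' 60 >/dev/null; python3 st.py; python3 tilt.py
```

```text
pos [ 534.9 -183.9   79.6] yaw 18.21 tilt [-0.11 -0.21] ft [ 1.7 -0.5  5. ] tq [-0.09 -0.45 -0.01] w 0.201 60.000659823417664 t 13.775
shift to goal, tool mm [ 0.4 -0.7 -0. ] turn z 0.01
pos [ 533.9 -182.9   74.4] yaw 18.25 tilt [-0.23 -0.1 ] ft [ 4.8 -0.4 -3.3] tq [-0.06 -1.5   0.05] w 0.205 60.00212263315916 t 14.275
shift to goal, tool mm [ 1.1  0.5 -0. ] turn z 0.05
9274 cover world tilt deg: front up, +tool-y up [ 0.08 -0.03] top z below middle 74.48
```

```bash
python3 -m handwheel '[[0.0,0.0008,0,0.0015,0,0,0],[0.0,0,0,0,0,0,0],[0.0,0,0,0,0,0,0]]' 60 >/dev/null; python3 st.py
python3 -m handwheel '[[0.0,0,0,0.001,0,0,0],[0.0,0,0,0.001,0,0,0],[0.0,0,0,0,0,0,0],[0.0,0,0,0,0,0,0]]' 60 >/dev/null; python3 st.py; python3 tilt.py
```

```text
pos [ 533.4 -182.6   73. ] yaw 18.24 tilt [-0.39 -0.08] ft [ 4.4  1.3 -3.9] tq [ 0.31 -1.3   0.01] w 0.199 60.00121235847473 t 14.7
shift to goal, tool mm [ 1.4  1.  -0. ] turn z 0.04
pos [ 533.3 -183.    71.9] yaw 18.22 tilt [-0.39 -0.13] ft [1.1 2.4 3. ] tq [ 0.61 -0.44  0.04] w 0.201 60.001738741993904 t 15.2
shift to goal, tool mm [ 1.6  0.6 -0. ] turn z 0.02
9292 cover world tilt deg: front up, +tool-y up [ 0.04 -0.12] top z below middle 71.98
```

```bash
python3 -m handwheel '[[0.0,0,0,0.001,0,0,0],[0.0,0,0,0.001,0,0,0],[0.0,0,0,0,0,0,0],[0.0,0,0,0,0,0,0]]' 60 >/dev/null; python3 st.py; python3 tilt.py
python3 - <<'E'
from h import *
a,_=ctrl.get_image("wrist");b,_=ctrl.get_image("scene")
b=cv2.resize(b[90:240,130:280],None,fx=2.8,fy=2.8)
cv2.imwrite("pics/snap6.png",cv2.resize(np.hstack([a,b]),None,fx=.8,fy=.8))
E
```

```text
pos [ 533.4 -183.    70.2] yaw 18.22 tilt [-0.39 -0.13] ft [0.1 2.9 7.4] tq [ 0.78 -0.14  0.09] w 0.208 60.002043982967734 t 15.75
shift to goal, tool mm [ 1.6  0.6 -0. ] turn z 0.02
9238 cover world tilt deg: front up, +tool-y up [ 0.14 -0.11] top z below middle 70.25
```

View pics/snap6.png

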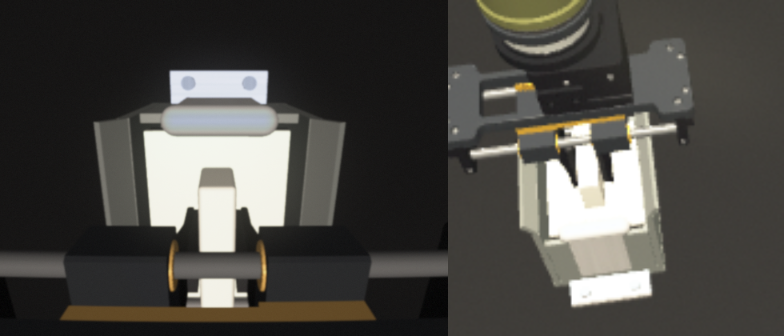

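The nose at (220,121) now overlaps the cover's front edge, and the plate is level with its top at about 70 mm, so both ends are below the noses. I let it settle and re-read the force.

```bash
for k in 1 2 3 4; do python3 -m handwheel '[[0.0,0,0,0,0,0,0],[0.0,0,0,0,0,0,0]]' 60 | grep -E "position|force"; done
```

```text
position: [0.5334, -0.183, 0.0702]
ft_force: [-0.5, 2.9, 8.0]
grip_force: 60.0
position: [0.5334, -0.183, 0.0702]
ft_force: [-0.4, 2.7, 7.4]
grip_force: 60.0
position: [0.5334, -0.1831, 0.0702]
ft_force: [-0.7, 2.3, 7.4]
grip_force: 60.0
position: [0.5333, -0.183, 0.0702]
ft_force: [-1.8, 2.8, 7.8]
grip_force: 60.0
```

```bash
python3 -m handwheel '[[0.0,0,0,0.0003,0,0,0],[0.0,0,0,0,0,0,0],[0.0,0,0,0,0,0,0],[0.0,0,0,0,0,0,0]]' 60; python3 -c "
from bench import ctrl
print(ctrl.get_state()['ft_force']);print(ctrl.close_job())"
```

```text
time: 17.4
position: [0.5334, -0.183, 0.07]
tool_rot: [3.101, 0.497, -0.011]
ft_force: [-0.3, 2.6, 7.9]
grip_width: 0.206
grip_force: 60.0
[-0.33096577  2.61459858  7.8589819 ]
the job is handed in; nothing more can be done
None
```

The cover sits level on the seal and the fingers hold it there at about 8 N; the job was handed in at 17.4 s. I saw only the +x clip over the cover and inferred the −x one from the cover lying level at depth.

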